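# Ready the push shoe for a rip cut

### The arm

A 6-joint arm with a two-finger parallel gripper is mounted at the origin on the work surface. World frame = base frame: x ahead of the robot, y to its left, z up, the work surface at z = 0. Lengths are in m, angles in rad, forces in N, time in s.
With the tool pointing down it reaches from about 0.375 to 0.925 m from the base axis. Payload 5.7 kg.
Tool frame: the origin (TCP) lies midway between the tips of the shut fingers; the grasp point (between the pads) lies 19 mm behind it; z points along the fingers, y is the line along which they close (so a half turn about z gives the same grasp; the last joint's range is limited). The gripper opens to 88 mm and grips with 3 to 60 N. Pads are 20 mm wide; open, the fingers measure 115 mm over their backs; the gripper's body (75 mm by 178 mm) begins 61 mm behind the grasp point.
Start: joints at [-1.419, 0.359, 1.51, -0, 1.272, -0.115], TCP at [0.158, -0.579, 0.188] pointing down, gripper open.
Joint ranges: [-2.97, 2.97], [-1.01, 2.36], [0.21, 2.38], [-0.96, 4.11], [0.2, 2.71], [-2.98, 2.98]. Speed limits (rad/s): [2.39, 2.39, 3.14, 3.14, 3.14, 3.14].

### API

Orientations are given as a unit quaternion [x, y, z, w].
In Python, from bench import move_ptp, servo_line, goto_joints, move_gripper, sleep, inverse_kinematics, capture, PlanningError, close_job, spot_in, silhouettes, current_clock, current_joint_pos, current_qvel, current_joint_torque, current_position, current_orientation, current_force, current_torque, current_finger_gap, current_grip_force gives the robot as it stands. Calls block until the motion is done:
- move_ptp(position, orientation): joint-space move of the TCP to a pose.
- servo_line(position, orientation=None, rate=0.15, contact_N=None): straight line of the TCP; orientation=None keeps the orientation; rate is the mean speed in m/s. With contact_N (N) it stops when the force on the tool has changed by that much, and returns True; else False.
- goto_joints(angles): joint-space move.
- move_gripper(opening): finger opening in m; the grip force is fixed at half the most; returns when the fingers have stopped.
- sleep(seconds).
- inverse_kinematics(position, orientation): joint angles nearest the present ones, or None.
- capture(name): name is "scene" or "side" or "wrist"; returns a dict with "image" (400x640x3 uint8, blue, green, red), "range_z" (400x640 float32, m along the optical axis (not along the pixel's ray), 0 where there is no reading), "intrinsics" (3x3 intrinsics, pixels), "k1" (the pictures are not rectified: a ray, as slopes to the right and down, at radius r is drawn at 1 + k1 r^2 times it, then the intrinsics apply), "R" (3x3) and "t" (3): a world point X has camera coordinates R X + t. Camera axes: x right, y down, z forward; pixel columns grow to the right and rows downward; lengths in m; the calibration is good to about 2 mm. A picture is of the moment at which its call begins.
A pose or a line that the arm cannot do raises PlanningError and nothing moves.
- close_job(): hands the job in; it is judged then, once.
Trained networks look in the newest picture that a camera, given by its name, has taken for a name from the list of things; names that differ only in an ending like _2 or _b are one class to them, and where a whole thing is asked for, a point or a joint stands for the part that bears it (a point fixed in the world has none). Each returns a list of dicts, best first, with "conf" (0 to 1); they miss things now and then, are a little off and sometimes report something else, mostly with a low value. They report only what shows in the picture. A call takes as long as a camera call.
- spot_in(camera, query): "xy" ([column, row] in pixels, amid what is visible of it).
- silhouettes(camera, query): "region" (400x640 bool, what is visible of it) and "xy" ([column, row] in pixels, amid what is visible of it).
Readings, each from a call of its own:
- current_clock(): time.
- current_joint_pos(): joint angles.
- current_qvel(): joint speeds.
- current_joint_torque(): joint torques, N m.
- current_position(): TCP position.
- current_orientation(): TCP orientation.
- current_force(): force on the tool from outside, world axes, zero at the start.
- current_torque(): the same for the moment, N m.
- current_finger_gap(): finger opening in m.
- current_grip_force(): force on a finger pad.
Only numpy, scipy, OpenCV 4.12 (cv2) and the standard library are available. Lean on these libraries where they do the work, as an engineer would, in place of code of your own. Each camera call takes 0.05 s, during which the arm holds its last target. There are 200 camera calls.

### The job

Ready the table saw for a rip cut: slide the red push shoe up along its two keyhole slots until the stud heads stand in the wide ends, draw it off the studs on the side of the rip fence, and set it gently on the tail end of the board, sole flat, pointing along the board within its width, with its heel hooked close behind the board's end, then let go. Do not shove the board along, keep off the blade, and leave the tape measure, try square, glue bottle and offcuts where they are.

Things in the scene. Friction and masses are not known exactly. Their poses are not given: they have to be found in the camera images.
- saw: Fixed dark iron saw table, 760 x 720 mm, its top 30 mm above the robot's bench, shifted and turned a little. Origin on its top; x = feed direction (away from the robot, to the blade), y = left, z up; surface from x = -250 to +510 mm, y = -360 to +360 mm, rail along its near edge.
- fence: Fixed rip fence on the saw top, along x: 600 mm long (x -230 to +370), 45 mm thick (y -22.5 to +22.5), 105 mm high; aluminium right side (-y), wooden left side facing the board; clamp head at the robot's end. Origin at its foot on the saw top; axes as the saw's.
- studs (a point): Midway between the two headed studs, which stick out level (-y) from the fence's right face at fence x = -60 and +60 mm, 88 mm above the saw top. Shank 8 mm thick; brass head 18 mm across, from 17 to 22 mm out. This point lies on their axis line, 7.8 mm out from the face (mid web of the hung shoe).
- shoe: Loose push shoe, 0.27 to 0.49 kg: red upright 15 mm plywood web (y +11 to +26 mm, 86 mm high) with a handle on top, pine block (y -26 to +11, z 0 to 25) beside its foot, dark heel. Origin mid sole underside; x to the toe, y left, z up. Sole 200 x 52 mm, flat at z = 0. Starts hung on the fence's right side, web flat against it, toe along the feed, sole 22 mm above the saw top.
- shoe_wide_ends (a point): On the shoe (x 0, y +18.5, z +38 mm): midway between the wide ends of its two through keyholes (x -60 and +60). Wide end 26 mm across; from it an 11 mm slot runs up to z = 70, where the shank now bears. To free: raise 28 mm (+-3; over 32 jams) so this point meets studs, then draw straight out from the fence (-y) over 24 mm.
- shoe_heel (a point): On the shoe (x -86, y 0, z 0 mm): the heel's toe-side face at sole level, mid width. The dark heel is 14 mm thick (x -100 to -86), 52 mm wide and reaches 14 mm below the sole.
- board: Loose pine board, 280 (x) x 110 (y) x 27 mm, 0.42 kg, flat on the saw top 1.5 mm from the fence's wooden face and parallel to it, tail towards the robot, nose towards the blade. Origin mid underside; axes as the saw's.
- board_tail (a point): On the board: upper edge of the tail end (nearest the robot), mid width (board frame x -140, y 0, z +27 mm).
- blade: Fixed bare saw blade, stopped, 250 mm across, 40 mm out of the saw top, thin riving knife behind. Origin is the saw's origin; the steel shows from saw x = +285 to +510 mm at y = +60 mm, ahead of the board's nose.
- tape: Yellow tape measure, 72 x 40 x 65 mm, standing on the saw top left of the board. Origin under its middle. To be left alone.
- square: Try square lying on the saw top well right of the fence: dark wooden stock 110 x 24 x 18 mm, steel blade 150 mm. Origin under the middle of the stock. To be left alone.
- glue: Amber glue bottle with yellow cap, 56 mm across, 130 mm tall, standing on the saw top left of the board. Origin under its middle. To be left alone.
- offcuts: Pine offcuts, 160 x 90 x 45 mm together, on the saw top right of the fence. Origin under the larger piece. To be left alone.
- shoe_grip (a point): On the shoe (x -15, y +18.5, z +119 mm): the place to grip, in the red handle: the web's upward extension, 15 mm thick in y, x -45 to +15 mm, top at z = 140 mm. Pinch across its thickness from above; hung, the top 57 mm stands over the fence's top edge. The shoe balances about x -5, y +6, z +42.

How it is judged:
On the way, in this order (a step that is already met when the one before it is completed fails the run):
1. the shoe is slid up on its studs until both heads stand in the wide ends of the keyholes (distance between shoe_wide_ends and studs below 0.0065 m), for 0.04 s.
2. the shoe is drawn off the studs, more than 24 mm out from where it hung (y of shoe_wide_ends in the frame of studs below -0.024 m), for 0.04 s.
At the end, for the whole second after the job is handed in: Shoe released and at rest, sole flat on the board (within 3 mm, tilt under 0.05 rad), heel behind the tail end with a gap of at most 10 mm, along the board within 0.12 rad, centred within 30 mm of its middle line; board within 25 mm of its start (x of shoe_heel in the frame of board_tail between -0.01 and 0.003 m and y of shoe_heel in the frame of board_tail between -0.03 and 0.03 m and z of shoe_heel in the frame of board_tail between -0.003 and 0.003 m and angle between shoe's own z axis and vertical below 0.05 rad and angle between the x axis of shoe and the x axis of board, either way round below 0.12 rad and distance of board from where it was at the start of the episode below 0.025 m and linear speed of each of shoe, board below 0.01 m/s); the robot touches nothing.
It fails at once if the board is shoved more than 30 mm from its place (distance of board from where it was at the start of the episode above 0.03 m).
It fails at once if the shoe is slammed or dropped on the board (more than 80 N) (contact force between shoe and board above 80 N).
It fails at once if something touches the blade with more than 2 N (contact force between blade and anything else above 2 N).
It fails at once if the tape, square, glue or offcuts are moved more than 20 mm (distance of any of tape, square, glue, offcuts from where it was at the start of the episode above 0.02 m).
It also fails if it takes over 40 s, if anything falls off the work surface, if the arm or the gripper's body presses on something with over 40 N, if the wrist force passes 120 N, or if a joint passes its speed limit or range.

## Working session

There is one attempt and no reset: what is moved stays moved. The work goes in short steps, each a Python script; the robot and the scene stay as the last script left them, time stands still between calls to the robot, and variables do not carry over. Pictures are saved under pics/ and viewed, at most 10 in all, crops included, and the job is handed in when it is done.

```bash
mkdir -p pics; ls
cat > h.py <<'E'
import numpy as np, cv2
from bench import *
def cloud(c):
    z=c["range_z"]; K=c["intrinsics"]; h,w=z.shape
    u,v=np.meshgrid(np.arange(w),np.arange(h))
    p=cv2.undistortPoints(np.stack([u,v],-1).reshape(-1,1,2).astype(np.float64),K,np.array([c["k1"],0,0,0.])).reshape(h,w,2)
    P=np.dstack([p[...,0]*z,p[...,1]*z,z])
    X=(P-c["t"])@c["R"]
    X[z==0]=np.nan
    return X
E
python3 - <<'E'
from h import *
a={}
for n in ("scene","side"):
    c=capture(n); a[n]=c["image"]; X=cloud(c); np.save(n+"X.npy",X); np.save(n+"I.npy",c["image"])
    print(n,"cam at",(-c["R"].T@c["t"]).round(3),"k1",c["k1"],"f",c["intrinsics"][0,0])
    m={}
    for q in ("shoe","fence","board","blade","tape","square","glue","offcuts","saw"):
        r=silhouettes(n,q)
        for d in r[:2]:
            P=X[d["region"]]; P=P[~np.isnan(P[:,0])]
            print(q,round(d["conf"],2),np.round(d["xy"]),len(P),np.nanmedian(P,0).round(3) if len(P) else "",np.percentile(P,[2,98],0).round(3).tolist() if len(P) else "")
        if r: m[q]=r[0]["region"]
    np.savez(n+"M.npz",**m)
    cv2.imwrite(f"pics/{n}.png",c["image"])
E
```

```text
pics
scene cam at [0.926 0.611 0.785] k1 0.023051401767016602 f 362.5547134903822
shoe 0.91 [294. 157.] 695 [ 0.562 -0.123  0.154] [[0.483, -0.253, 0.039], [0.651, -0.116, 0.192]]
shoe 0.74 [168. 270.] 784 [ 0.976 -0.019  0.05 ] [[0.884, -0.029, 0.032], [1.084, -0.01, 0.073]]
fence 0.64 [266. 187.] 7982 [ 0.672 -0.093  0.105] [[0.31, -0.141, 0.035], [0.931, -0.01, 0.136]]
board 0.78 [309. 214.] 3336 [ 0.588 -0.008  0.057] [[0.444, -0.078, 0.034], [0.712, 0.044, 0.059]]
board 0.36 [301. 142.] 298 [ 0.43  -0.331  0.037] [[0.342, -0.356, 0.03], [0.514, -0.304, 0.051]]
blade 0.75 [166. 267.] 882 [ 0.976 -0.019  0.048] [[0.881, -0.048, 0.03], [1.085, -0.01, 0.073]]
blade 0.52 [293. 156.] 538 [ 0.565 -0.122  0.158] [[0.515, -0.138, 0.136], [0.647, -0.117, 0.192]]
tape 0.89 [372. 245.] 719 [0.521 0.195 0.084] [[0.484, 0.165, 0.035], [0.55, 0.207, 0.097]]
square 0.76 [298. 140.] 259 [ 0.436 -0.332  0.037] [[0.345, -0.358, 0.03], [0.511, -0.307, 0.05]]
glue 0.85 [299. 278.] 981 [0.724 0.204 0.11 ] [[0.694, 0.174, 0.031], [0.744, 0.218, 0.161]]
offcuts 0.74 [240. 164.] 1375 [ 0.68  -0.302  0.0
[... 696 characters left out ...]
097]]
tape 0.67 [484. 292.] 942 [ 0.986 -0.023  0.052] [[0.909, -0.033, 0.032], [1.084, -0.013, 0.072]]
square 0.67 [179. 301.] 1772 [ 0.476 -0.328  0.04 ] [[0.345, -0.364, 0.031], [0.522, -0.261, 0.052]]
square 0.17 [357. 266.] 11218 [ 0.748 -0.136  0.106] [[0.302, -0.157, 0.035], [0.934, -0.072, 0.137]]
glue 0.71 [397. 192.] 1004 [0.722 0.169 0.094] [[0.664, 0.158, 0.028], [0.745, 0.274, 0.161]]
offcuts 0.72 [278. 338.] 3852 [ 0.681 -0.332  0.07 ] [[0.601, -0.35, 0.034], [0.755, -0.266, 0.078]]
offcuts 0.35 [274. 247.] 4683 [ 0.572 -0.141  0.091] [[0.469, -0.181, 0.055], [0.665, -0.124, 0.191]]
saw 0.94 [360. 301.] 55317 [ 0.772 -0.179  0.031] [[0.296, -0.401, 0.024], [1.08, 0.276, 0.037]]
```

View pics/scene.png

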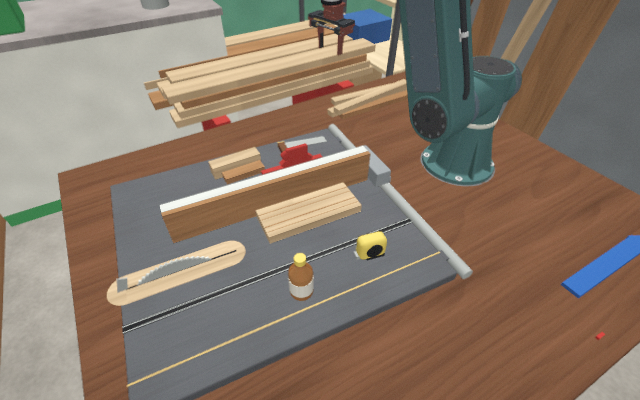

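View pics/side.png

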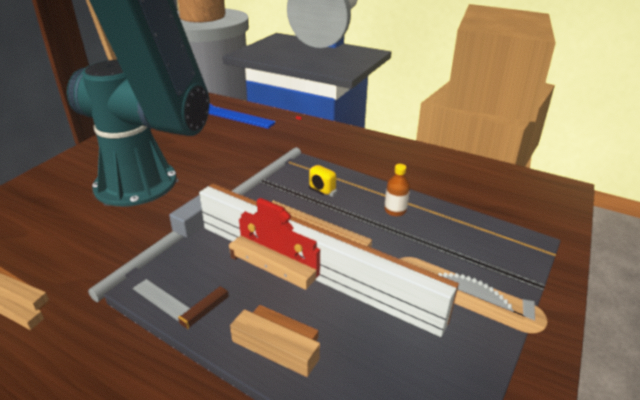

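```bash
cat > fit.py <<'E'
from h import *
for n in ("scene","side"):
    X=np.load(n+"X.npy"); M=np.load(n+"M.npz")
    f=lambda m:X[m&~np.isnan(X[...,0])]
    z=f(M["saw"]); print(n,"sawz",np.median(z[:,2][(z[:,2]<.045)&(z[:,2]>.02)]))
    F=f(M["fence"]); T=F[(F[:,2]>.131)&(F[:,2]<.14)&(F[:,0]>.4)]
    # top strip: edges vs x
    b=np.arange(.4,.92,.03); e=[]
    for x0 in b:
        s=T[(T[:,0]>=x0)&(T[:,0]<x0+.03)]
        if len(s)>15: e.append((s[:,0].mean(),*np.percentile(s[:,1],[3,97])))
    e=np.array(e); print("topz",np.median(T[:,2]))
    for k in (1,2): p=np.polyfit(e[:,0],e[:,k],1); print("edge",p, np.std(np.polyval(p,e[:,0])-e[:,k]))
    B=f(M["board"]); B=B[abs(B[:,2]-.057)<.006]
    # full board: region of height
    r=cv2.minAreaRect((B[:,:2]*1000).astype(np.float32)); print("board rect",r,np.median(B[:,2]))
    I=np.load(n+"I.npy").astype(int)
    red=(I[...,2]>90)&(I[...,1]<.6*I[...,2])&(I[...,0]<.6*I[...,2])
    H=f(red); H=H[(abs(H[:,0]-.57)<.15)&(abs(H[:,1]+.12)<.06)]
    U=H[H[:,2]>.142]
    print("handle",len(U),np.percentile(U,[1,50,99],0).round(4).tolist(), "x at z<.18:",np.percentile(U[U[:,2]<.175][:,0],[1,99]))
    p=np.polyfit(U[:,0],U[:,1],1);print("line",p)
    print("web all", np.percentile(H,[1,50,99],0).round(4).tolist())
E
python3 fit.py
```

```text
scene sawz 0.0303607049187574
topz 0.13467311454847833
edge [-0.08915156 -0.06921649] 0.0019003303815222263
edge [-0.09499207 -0.02159006] 0.0005612593054521855
board rect ((575.7738037109375, -20.343299865722656), (116.56729125976562, 280.5024108886719), 84.2044677734375) 0.05678641288867808
handle 453 [[0.5109, -0.1365, 0.1424], [0.56, -0.1222, 0.1684], [0.6006, -0.1157, 0.1928]] x at z<.18: [0.50931969 0.60125502]
line [-0.11435869 -0.05891146]
web all [[0.4825, -0.1416, 0.1359], [0.5633, -0.1226, 0.1576], [0.6545, -0.1149, 0.1926]]
side sawz 0.03089151003971626
topz 0.13544532666052872
edge [-0.10396381 -0.06127314] 0.0062341401665743975
edge [-0.09471548 -0.026286  ] 0.0006189105574371422
board rect ((602.8409423828125, 18.178600311279297), (29.81867790222168, 235.12950134277344), 84.42042541503906) 0.05736755256866587
handle 807 [[0.5105, -0.142, 0.1425], [0.561, -0.1363, 0.1696], [0.6007, -0.1243, 0.1937]] x at z<.18: [0.50894358 0.60110969]
line [-0.06247572 -0.10087547]
web all [[0.4719, -0.1478, 0.0762], [0.5707, -0.1373, 0.1276], [0.6657, -0.119, 0.1928]]
```

The scene view shows the red shoe at (294,157) on the far side of the fence and the board at (309,212). The side view shows the shoe from its open side at (278,240), with brass studs at about (250,230) and (299,252). I'll hover above the grip next and look with the wrist camera.

```bash
cat >> h.py <<'E'
from scipy.spatial.transform import Rotation as Ro
YAW=-0.0949
def quat(yaw=YAW):
    # both half turns; pick closest to current
    c=Ro.from_quat(current_orientation())
    o=[Ro.from_euler('z',yaw+k*np.pi)*Ro.from_euler('x',np.pi) for k in (0,1)]
    return min(o,key=lambda r:(r*c.inv()).magnitude()).as_quat()
E
python3 - <<'E'
from h import *
# side cloud: web slopes/edges and stud brass
X=np.load("sideX.npy"); I=np.load("sideI.npy").astype(int)
c,s=np.cos(YAW),np.sin(YAW); f=np.array([c,s]); l=np.array([-s,c])
red=(I[...,2]>90)&(I[...,1]<.6*I[...,2])&(I[...,0]<.6*I[...,2])&(X[...,2]>.06)&(abs(X[...,0]-.57)<.13)&(abs(X[...,1]+.13)<.05)
P=X[red]; a=P[:,:2]@f; b=P[:,:2]@l
for z in np.arange(.065,.195,.01):
    k=abs(P[:,2]-z)<.005
    if k.sum()>5: print(round(z,3),k.sum(),np.percentile(a[k],[1,99]).round(4),np.percentile(b[k],[5,50,95]).round(4))
print(current_orientation(),quat())
q=quat(); print(inverse_kinematics([.56,-.13,.30],q))
move_ptp([.56,-.13,.30],q); move_gripper(.06)
c=capture("wrist"); np.save("wX.npy",cloud(c)); np.save("wI.npy",c["image"]); cv2.imwrite("pics/w1.png",c["image"]); print(current_clock(), -c["R"].T@c["t"])
E
```

```text
0.065 9 [0.6752 0.6771] [-0.0836 -0.0806 -0.0746]
0.075 147 [0.4851 0.677 ] [-0.0845 -0.0816 -0.0698]
0.085 261 [0.4815 0.6766] [-0.0855 -0.0836 -0.0738]
0.095 230 [0.4798 0.6766] [-0.0858 -0.0837 -0.0799]
0.105 239 [0.4811 0.6759] [-0.0855 -0.0838 -0.0818]
0.115 242 [0.4798 0.6767] [-0.0856 -0.0838 -0.0815]
0.125 285 [0.4826 0.6762] [-0.0856 -0.0838 -0.0775]
0.135 434 [0.4861 0.6683] [-0.0854 -0.0829 -0.0708]
0.145 164 [0.504  0.6391] [-0.0856 -0.0838 -0.0776]
0.155 164 [0.5196 0.6105] [-0.0853 -0.0832 -0.0736]
0.165 117 [0.5303 0.6041] [-0.0855 -0.0836 -0.0819]
0.175 130 [0.5352 0.608 ] [-0.0857 -0.0837 -0.0786]
0.185 156 [0.5325 0.6069] [-0.0854 -0.0833 -0.0742]
[ 9.91115686e-01  1.33002614e-01 -1.68384087e-06 -3.32427569e-05] [ 9.98874460e-01 -4.74321964e-02 -2.90438437e-18  6.11634205e-17]
[-3.48240156e-01  2.42230475e-01  1.40224780e+00 -4.44089210e-16
  1.49711438e+00  1.31745617e+00]
3.8667 [ 0.64211444 -0.13786771  0.49616216]
```

View pics/w1.png

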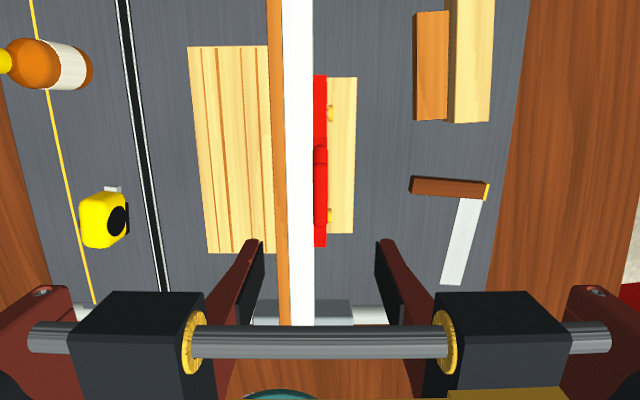

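The wrist view shows the red web as a vertical strip at columns 313-328, rows 75-247, beside the white fence (285-313). The board is at columns 188-280, with its tail at row ~252.

```bash
cat > meas.py <<'E'
from h import *
X=np.load("wX.npy"); I=np.load("wI.npy").astype(int)
c,s=np.cos(YAW),np.sin(YAW); f=np.array([c,s]); l=np.array([-s,c])
A=X[...,:2]@f; B=X[...,:2]@l; Z=X[...,2]
red=(I[...,2]>90)&(I[...,1]<.6*I[...,2])&(I[...,0]<.6*I[...,2])&(abs(X[...,0]-.57)<.13)&(abs(B+.075)<.04)
rows=np.arange(400)[:,None]+0*A; up=rows<265
k=red&(Z>.17); print("handle top b",np.percentile(B[k],[2,50,98]).round(4),"a",np.percentile(A[k],[1,99]).round(4),"z",np.percentile(Z[k],[50,98]).round(4))
k=red&(Z>.128)&(Z<.145); print("web top b",np.percentile(B[k],[2,50,98]).round(4),"a",np.percentile(A[k],[1,99]).round(4),"z",np.median(Z[k]))
k=red&(A>.47); print("web a",np.percentile(A[k],[.5,99.5]).round(4))
k=up&(abs(Z-.135)<.005)&~red&(abs(B+.05)<.05)
for lo in np.arange(.46,.8,.06):
    m=k&(A>lo)&(A<lo+.06); print("fence",lo.round(2),m.sum(),np.percentile(B[m],[2,98]).round(4))
k=up&(abs(Z-.057)<.006)&(B>-.02)&(B<.15)
print("board b",np.percentile(B[k],[1,99]).round(4),"a",np.percentile(A[k],[.5,99.5]).round(4),"z",np.median(Z[k]))
for lo in np.arange(.44,.72,.05):
    m=k&(A>lo)&(A<lo+.05); print("bd",lo.round(2),m.sum(),np.percentile(B[m],[2,98]).round(4))
for lo in np.arange(-.01,.11,.03):
    m=k&(B>lo)&(B<lo+.03); print("bd ends",lo.round(2),np.percentile(A[m],[1,99]).round(4))
k=up&(abs(Z-.03)<.004); print("sawz",np.median(Z[k]))
E
python3 meas.py
```

```text
handle top b [-0.0837 -0.0722 -0.0444] a [0.5323 0.6074] z [0.1917 0.4173]
web top b [-0.0833 -0.076  -0.0697] a [0.485 0.668] z 0.13739597805292234
web a [0.486  0.6751]
fence 0.46 1759 [-0.0688 -0.0253]
fence 0.52 1979 [-0.068  -0.0252]
fence 0.58 2302 [-0.0683 -0.0251]
fence 0.64 2701 [-0.0686 -0.0248]
fence 0.7 2251 [-0.068  -0.0244]Traceback (most recent call last):
  File "meas.py", line 12, in <module>
    m=k&(A>lo)&(A<lo+.06); print("fence",lo.round(2),m.sum(),np.percentile(B[m],[2,98]).round(4))
                                                             ~~~~~~~~~~~~~^^^^^^^^^^^^^
    return _quantile_unchecked(
        a, q, axis, out, overwrite_input, method, keepdims, weights)
    return _ureduce(a,
                    func=_quantile_ureduce_func,
    ...<5 lines>...
                    overwrite_input=overwrite_input,
                    method=method)
    r = func(a, **kwargs)
    result = _quantile(arr,
                       quantiles=q,
    ...<2 lines>...
                       out=out,
                       weights=wgt)
    slices_having_nans = np.isnan(arr[-1, ...])
                                  ~~~^^^^^^^^^
IndexError: index -1 is out of bounds for axis 0 with size 0
```

```bash
sed -i 's/np.arange(.46,.8,.06)/np.arange(.46,.7,.06)/' meas.py; python3 meas.py | grep -v fence
cat >> h.py <<'E'
c_,s_=np.cos(YAW),np.sin(YAW)
def W(a,b,z): return [a*c_-b*s_, a*s_+b*c_, z]
def AB():
    p=np.array(current_position()); return np.array([p[0]*c_+p[1]*s_,-p[0]*s_+p[1]*c_,p[2]])
def FR():
    p=np.array(current_force()); return np.array([p[0]*c_+p[1]*s_,-p[0]*s_+p[1]*c_,p[2]])
E
python3 - <<'E'
from h import *
q=quat()
a,b=.563,-.0763
servo_line(W(a,b,.24),q); servo_line(W(a,b,.172-.019),q,rate=.08)
f0=FR(); move_gripper(0.0)
print("gap",current_finger_gap(),"grip",current_grip_force(),"force before",f0.round(2),"after",FR().round(2),"tcp",AB().round(4),current_torque(),current_clock())
E
```

```text
handle top b [-0.0837 -0.0722 -0.0444] a [0.5323 0.6074] z [0.1917 0.4173]
web top b [-0.0833 -0.076  -0.0697] a [0.485 0.668] z 0.13739597805292234
web a [0.486  0.6751]
board b [-0.0118  0.0866] a [0.439  0.7142] z 0.05667849628148689
bd 0.44 1992 [-0.0111  0.0858]
bd 0.49 2492 [-0.0112  0.0856]
bd 0.54 2679 [-0.0109  0.0857]
bd 0.59 2951 [-0.0108  0.0852]
bd 0.64 3256 [-0.0106  0.0855]
bd 0.69 1734 [-0.0104  0.0855]
bd ends -0.01 [0.444  0.7138]
bd ends 0.02 [0.4461 0.7129]
bd ends 0.05 [0.4402 0.7132]
bd ends 0.08 [0.4401 0.7136]
sawz 0.02969244142661364
gap 0.014315199953866847 grip 30.000879764556885 force before [-0.31 -0.08  0.4 ] after [-0.33 -0.65  0.61] tcp [ 0.563  -0.0765  0.153 ] [-0.08929105  0.03362855  0.04656538] 6.425
```

Run:
```python
from h import *
q=quat()
p=AB(); z0=p[2]
for dz in (.010,.020,.028):
    h=servo_line(W(p[0],p[1],z0+dz),q,rate=.03,contact_N=20); print(dz,h,AB().round(4),FR().round(2),np.round(current_torque(),2))
    if h: break
sleep(.2)
c=capture("side"); cv2.imwrite("pics/s2.png",cv2.resize(c["image"][170:320,180:400],None,fx=3,fy=3))
X=cloud(c); I=c["image"].astype(int); A=X[...,:2]@[c_,s_]; B=X[...,:2]@[-s_,c_]
red=(I[...,2]>90)&(I[...,1]<.6*I[...,2])&(I[...,0]<.6*I[...,2])&(abs(A-.578)<.12)&(abs(B+.076)<.03)
for lo,hi in ((.49,.53),(.62,.67)):
    m=red&(A>lo)&(A<hi); print("web top z",np.percentile(X[m][:,2],[1,99]).round(4))
print("gap",current_finger_gap(),current_clock())
```

```text
0.01 False [ 0.563  -0.0763  0.1631] [-0.26  0.12 -2.64] [ 0.03  0.02 -0.01]
0.02 False [ 0.5632 -0.0765  0.1732] [ 0.03  0.59 -2.3 ] [ 0.08  0.06 -0.02]
0.028 False [ 0.5632 -0.0765  0.1813] [-0.03  0.09 -2.44] [0.03 0.06 0.04]
web top z [0.1049 0.1919]
web top z [0.1047 0.1677]
gap 0.014485393224209659 8.0583
```

View pics/s2.png

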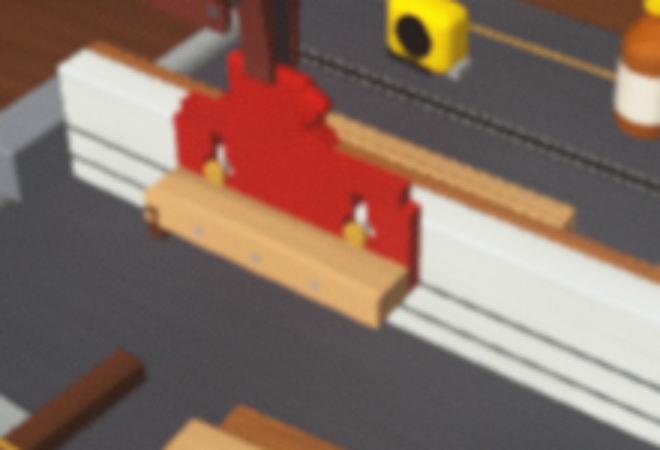

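Both brass heads stand in the wide ends, at crop (215,170) and (354,235). Next I'll draw it off, lift it and take another measurement.

Run:
```python
from h import *
q=quat()
p=AB()
h=servo_line(W(p[0],p[1]-.05,p[2]),q,rate=.05,contact_N=15); print(h,AB().round(4),FR().round(2))
if not h:
    servo_line(W(p[0],p[1]-.05,.28),q,rate=.12)
    servo_line(W(.5035,.0511,.28),q,rate=.15); sleep(.3)
    for n in ("scene","side"):
        c=capture(n); X=cloud(c); np.save(n+"X.npy",X); np.save(n+"I.npy",c["image"])
        cv2.imwrite(f"pics/{n}3.png",cv2.resize(c["image"][100:300,220:480] if n=="scene" else c["image"][100:300,180:440],None,fx=3,fy=3))
        I=c["image"].astype(int); A=X[...,:2]@[c_,s_]; B=X[...,:2]@[-s_,c_]; Z=X[...,2]
        red=(I[...,2]>90)&(I[...,1]<.6*I[...,2])&(I[...,0]<.6*I[...,2])&(abs(A-.52)<.14)&(abs(B-.05)<.05)&(Z>.15)
        for z in np.arange(.17,.27,.015):
            m=red&(abs(Z-z)<.0075)
            if m.sum()>9: print(n,z.round(3),m.sum(),"a",np.percentile(A[m],[1,99]).round(4),"b",np.percentile(B[m],[5,50,95]).round(4))
        k=(abs(Z-.057)<.005)&(B>-.02)&(B<.1)&(A>.4)&(A<.75)
        for lo in np.arange(-.02,.1,.03):
            m=k&(B>lo)&(B<lo+.03)
            if m.sum()>30: print(n,"board",lo.round(2),m.sum(),np.percentile(A[m],[.5,99.5]).round(4))
        m=k; print("b",np.percentile(B[m],[1,99]).round(4))
print(FR().round(2),AB().round(4),current_clock())
```

```text
False [ 0.5628 -0.1261  0.1808] [ 0.6   0.78 -2.51]
scene 0.185 286 a [0.4198 0.6163] b [0.0569 0.0593 0.0612]
scene 0.2 368 a [0.419  0.6163] b [0.048  0.0591 0.0611]
scene 0.215 282 a [0.4199 0.6165] b [0.0515 0.0591 0.0613]
scene 0.23 295 a [0.4213 0.6165] b [0.0567 0.0593 0.0612]
scene 0.245 342 a [0.4181 0.6168] b [0.0528 0.0593 0.0612]
scene 0.26 444 a [0.4269 0.6088] b [0.0472 0.0588 0.0611]
scene board -0.02 685 [0.4376 0.7148]
scene board 0.01 731 [0.438  0.7143]
scene board 0.04 770 [0.4376 0.7145]
scene board 0.07 644 [0.4364 0.714 ]
b [-0.0184  0.0901]
side 0.185 11 a [0.6145 0.618 ] b [0.0436 0.0499 0.0537]
side 0.2 153 a [0.424  0.6176] b [0.0419 0.045  0.0561]
side 0.215 402 a [0.4179 0.6172] b [0.0418 0.044  0.0531]
side 0.23 427 a [0.4183 0.6173] b [0.0415 0.0439 0.0504]
side 0.245 468 a [0.4174 0.617 ] b [0.0417 0.0441 0.0515]
side 0.26 563 a [0.4275 0.6093] b [0.0417 0.0443 0.0557]
side board 0.04 274 [0.4377 0.715 ]
side board 0.07 519 [0.4372 0.7147]
b [0.0605 0.0878]
[ 0.3   0.94 -2.04] [0.5036 0.0509 0.28  ] 11.9833
```

View pics/scene3.png

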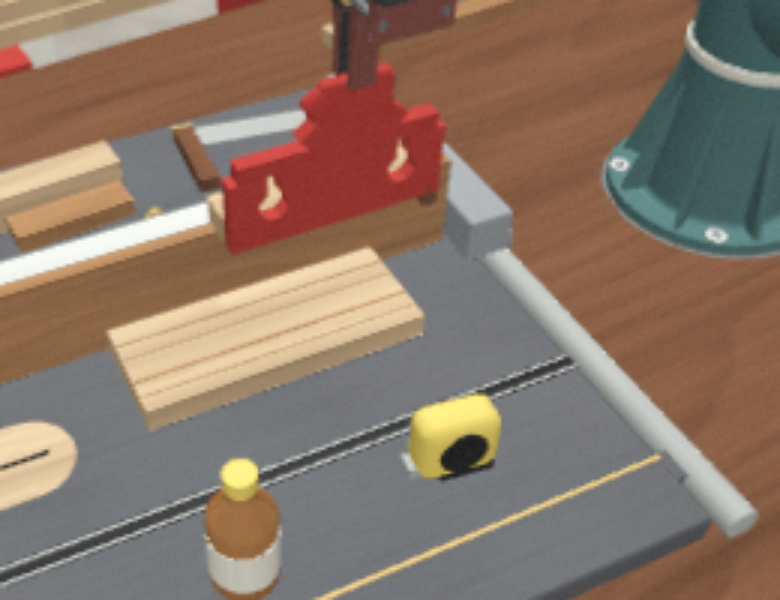

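The shoe is held upright above the board, which is undisturbed. Its heel face is about 5 mm behind the tail (crop ~(425,320)), so I'll lower it now.

Run:
```python
from h import *
q=quat()
a,b=.5038,.0518
servo_line(W(a,b,.172),q,rate=.1); sleep(.2); print(FR().round(2))
h=servo_line(W(a,b,.152),q,rate=.012,contact_N=3); print(h,AB().round(4),FR().round(2))
move_gripper(.04); p=AB(); sleep(.2); print(FR().round(2))
servo_line(W(p[0],p[1],p[2]+.13),q,rate=.12); sleep(.2)
for n in ("scene","side"):
    c=capture(n); X=cloud(c)
    if n=="scene": cv2.imwrite("pics/f.png",cv2.resize(c["image"][130:300,220:480],None,fx=3,fy=3))
    I=c["image"].astype(int); A=X[...,:2]@[c_,s_]; B=X[...,:2]@[-s_,c_]; Z=X[...,2]
    red=(I[...,2]>90)&(I[...,1]<.6*I[...,2])&(I[...,0]<.6*I[...,2])&(abs(A-.52)<.14)&(abs(B-.05)<.05)&(Z>.05)
    for z in np.arange(.065,.2,.02):
        m=red&(abs(Z-z)<.01)
        if m.sum()>9: print(n,z.round(3),m.sum(),"a",np.percentile(A[m],[1,99]).round(4),"b",np.percentile(B[m],[5,50,95]).round(4))
    print("top z",np.percentile(Z[red],99))
    k=(abs(Z-.057)<.005)&(B>-.02)&(B<.1)&(A>.4)&(A<.75)&~red
    for lo in np.arange(-.02,.1,.03):
        m=k&(B>lo)&(B<lo+.03)
        if m.sum()>30: print(n,"board",lo.round(2),m.sum(),np.percentile(A[m],[.5,99.5]).round(4))
print(current_clock())
```

```text
[-0.33  0.4  -2.42]
True [0.5037 0.0518 0.1581] [ 0.14 -0.13  5.48]
[-0.2   0.39 -0.04]
scene 0.065 245 a [0.4281 0.617 ] b [0.0581 0.0604 0.0619]
scene 0.085 354 a [0.4203 0.6167] b [0.0497 0.0601 0.0622]
scene 0.105 292 a [0.4204 0.617 ] b [0.0575 0.0606 0.0622]
scene 0.125 352 a [0.4186 0.6171] b [0.0543 0.0605 0.0622]
scene 0.145 375 a [0.4278 0.6081] b [0.0475 0.0597 0.0621]
scene 0.165 174 a [0.461  0.5502] b [0.0518 0.0601 0.0623]
scene 0.185 188 a [0.4712 0.549 ] b [0.0517 0.0599 0.0621]
top z 0.4860519243421141
scene board -0.02 283 [0.5998 0.7193]
scene board 0.01 285 [0.6164 0.7148]
scene board 0.04 499 [0.4212 0.7146]
scene board 0.07 629 [0.4372 0.7138]
side 0.085 344 a [0.4215 0.6174] b [0.0427 0.0453 0.0566]
side 0.105 455 a [0.4189 0.6177] b [0.0424 0.0448 0.0523]
side 0.125 522 a [0.4196 0.6174] b [0.0423 0.0448 0.0504]
side 0.145 511 a [0.4271 0.6089] b [0.0424 0.0454 0.0576]
side 0.165 247 a [0.462  0.5508] b [0.0423 0.0449 0.0534]
side 0.185 245 a [0.4709 0.5491] b [0.0427 0.0451 0.0526]
top z 0.4839343012353377
side board 0.04 110 [0.6135 0.7151]
side board 0.07 230 [0.6043 0.7147]
16.8583
```

View pics/f.png

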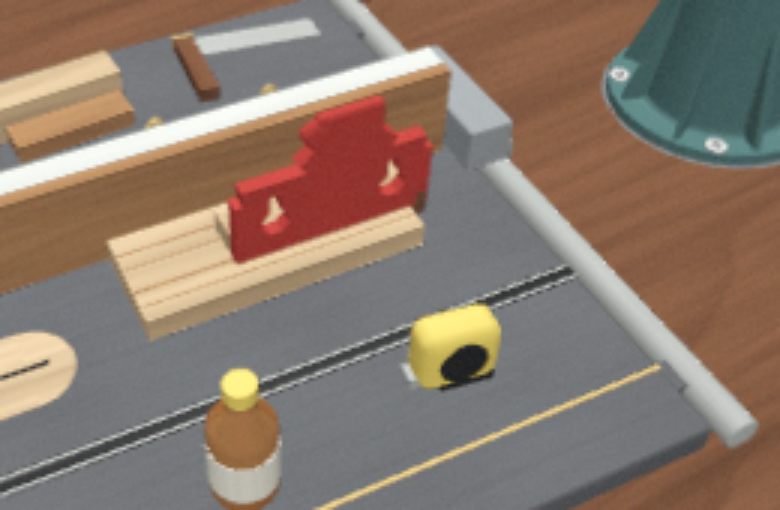

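The shoe sits flat on the board, upright and aligned, with its heel (crop ~(422,200)) just behind the tail. The board hasn't moved and the gripper is clear, so I'm handing in.

```bash
python3 -c "
from bench import *
print(close_job())"
```

```text
the job is handed in; nothing more can be done
None
```

I handed the job in at about 17 s. The push shoe is off its studs and resting flat on the board's tail, lined up with it; the heel is hooked about 4–5 mm behind the end and the gripper is clear. The board did not measurably move, but I haven't seen the judge's result.

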